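Line up the bench containers by height

ROBOT

A 7-joint arm with a two-finger parallel gripper is mounted at the origin on a cart in front of the work surface, level with it; the furniture and walls round the work are solid. World frame = base frame: x ahead of the robot, y to its left, z up, the work surface at z = 0. Lengths are in m, angles in rad, forces in N, time in s.
With the tool pointing down it reaches from about 0.4 to 0.85 m from the base axis. Payload 4.4 kg.
Tool frame: the origin (TCP) lies at the very end of the fingers, on their centre line; the grasp point (between the pads) lies 19 mm behind it; z points along the fingers, y is the line along which they close (so a half turn about z gives the same grasp; the last joint's range is limited). The gripper opens to 94 mm and grips with 3 to 60 N. Pads are 16 mm wide; open, the fingers measure 119 mm over their backs; the gripper's body (75 mm by 177 mm) begins 78 mm behind the grasp point.
Start: joints at [1.041, 0.628, 0.038, 1.517, -0.027, 0.996, -0.02], TCP at [0.291, -0.581, 0.179] pointing down, gripper open.
Joint ranges: [-3.06, 3.06], [-0.37, 2.12], [-1.25, 1.32], [0.18, 2.47], [-1.1, 4.24], [0.23, 1.98], [-2.94, 2.94]. Speed limits (rad/s): [2.57, 2.57, 3.14, 3.14, 3.14, 3.14, 3.14].

INTERFACE

Orientations are given as a rotation vector (axis times angle).
In Python, from bench import r gives the robot as it stands. The module is installed in compiled form; this text tells all that it offers.
- The arm moves only by the tool send_rows, never from a script. Its argument "steps" is a list of rows, each a list of 5 numbers: the opening, from -1 (shut) to 1 (fully open), then the shift along the tool's x, y, z in m, then the turn about the tool's z in rad. In form: [[gripper, tx, ty, tz, roll], ...]. A call has 1 to 20 rows; each row shifts and turns the commanded pose from where the row before left it, along the tool's axes as they then stand; what a row does not reach is not made up. A row lasts 1/10 s, in which the tool goes at most 50 mm and 8.59 degrees, less where a joint would pass 70% of its speed; a pose out of reach is approached as far as the arm can. A call with a gripper value outside its range is refused whole. The fingers move at their own pace and stop on an object; the grip force is fixed at half the most. Time passes only in rows, so rows that do not move let the fingers close. It gives the time, the measured TCP pose, the force, the opening and the grip force at its end, in the units of the state.
- r.get_state(): the state, without advancing time (a new reading comes with each control period).
- r.read_camera(name): name is "scene" or "top"; returns a dict with "pixels" (480x640x3 uint8, red, green, blue), "intrinsics" (3x3 intrinsics, pixels), "xyz" and "rotation" of the camera in the world. Camera axes: x right, y down, z forward; pixel columns grow to the right and rows downward; lengths in m; the calibration is good to about 2 mm. A picture is of the moment at which its call begins. There is no depth.
- r.close_job(): hands the job in; it is judged then, once.
The state is a dict: "time_s": time; "joint_pos": joint angles; "joint_vel": joint speeds; "tau": joint torques, N m; "eef_pos": TCP position; "eef_rot": TCP orientation; "wrist_force": force on the tool from outside, world axes, zero at the start; "torque": the same for the moment, N m; "finger_gap": finger opening in m; "gripper_force": force on a finger pad.
Only numpy, scipy, OpenCV 4.12 (cv2) and the standard library are available. Lean on these libraries where they do the work, as an engineer would, in place of code of your own. Each camera call takes 0.05 s, during which the arm holds its last target. There are 200 camera calls.

TASK

Stand the four containers (three bottles and the vial) on the four rubber discs of the metal strip in order of height: the tallest on the disc nearest the dark cap key, then each next shorter one, ending with the vial on the disc nearest the loose spare cap. Stand each upright and well centred on its disc without ever toppling one, and leave the key and the spare cap where they are.

Things in the scene. Friction and masses are not known exactly. Their poses are not given: they have to be found in the camera images.
- tall_mid (a point): The tallest container: slim round amber glass bottle with a paper label and a black cap, 155 mm high, body 50 mm across up to 116 mm above its foot, cap 38 mm across from 126 mm up to the top, loose, upright. Origin: its centre, half-way up; z axis along its height, upright at the start.
- wide_mid (a point): The second tallest container: white bottle with a blue screw cap, 123 mm high, body 57 mm across up to 89 mm above its foot, cap 37 mm across, loose, upright. Origin: its centre, half-way up; z axis along its height, upright at the start.
- small_mid (a point): The third tallest container: small white bottle with a white screw cap, 90 mm high, body 45 mm across up to 65 mm above its foot, cap 33 mm across, loose, upright. Origin: its centre, half-way up; z axis along its height, upright at the start.
- vial_mid (a point): The shortest container: small clear vial with a ribbed whitish cap, 61 mm high, body 27 mm across, cap 26 mm across from 46 mm up to the top, loose, upright. Origin: its centre, half-way up; z axis along its height, upright at the start.
- mark_1 (a point): First disc: at the strip's end that is to the left and nearest the robot. Disc 60 mm across, dark rubber, 2 mm thick, one of four in a row, 75 mm apart, on the metal strip (390 x 70 x 6 mm, fixed, lying flat on the cabinet top). Origin: centre of the disc's upper face, 8 mm above the cabinet top; its y axis runs along the strip, its x axis across it.
- mark_2 (a point): Second disc, next to the first. Disc 60 mm across, dark rubber, 2 mm thick, one of four in a row, 75 mm apart, on the metal strip (390 x 70 x 6 mm, fixed, lying flat on the cabinet top). Origin: centre of the disc's upper face, 8 mm above the cabinet top; its y axis runs along the strip, its x axis across it.
- mark_3 (a point): Third disc, next to the second. Disc 60 mm across, dark rubber, 2 mm thick, one of four in a row, 75 mm apart, on the metal strip (390 x 70 x 6 mm, fixed, lying flat on the cabinet top). Origin: centre of the disc's upper face, 8 mm above the cabinet top; its y axis runs along the strip, its x axis across it.
- mark_4 (a point): Fourth disc: at the strip's end that is to the right and farthest from the robot. Disc 60 mm across, dark rubber, 2 mm thick, one of four in a row, 75 mm apart, on the metal strip (390 x 70 x 6 mm, fixed, lying flat on the cabinet top). Origin: centre of the disc's upper face, 8 mm above the cabinet top; its y axis runs along the strip, its x axis across it.
- key_mid (a point): Dark grey cap-tightening key standing on one end of the strip, 60 mm beyond the centre of the last disc there: 36 mm round head below, narrower stem above, 55 mm high, loose. It marks the end where the tallest belongs. Origin: its centre, half-way up.
- cap_mid (a point): Spare pale vial cap, 26 mm across, 14 mm high, loose, lying on the other end of the strip, 60 mm beyond the centre of the last disc there. Origin: its centre.
Mind the look-alikes: they are no part of the job. What is shaped like the part that bears tall_mid but yellow is not meant.

How it is judged:
By the outcome, as a careful person would: the job done as asked, in the order asked, and still so for the second after the job is handed in, with the robot touching nothing.
It also fails if it takes over 106 s, if anything falls off the work surface, if the arm or the gripper's body presses on something with over 40 N, if the wrist force passes 120 N, or if a joint passes its speed limit or range.

## Working session

There is one attempt and no reset: what is moved stays moved. The work goes in short steps, Python scripts to look and compute and a tool call to move; the robot and the scene stay as the last step left them, time stands still between calls to the robot, and variables do not carry over. Pictures are saved under pics/ and viewed, at most 14 in all, crops included, and the job is handed in when it is done.

Besides the shell and the picture viewer there is one more tool, called after "Call:" in YAML: its name, and indented under it one key for each argument. send_rows: Moves the arm, as the interface text tells. Its arguments: {"type":"object","properties":{"steps":{"type":"array"}},"required":["steps"]}

```bash
mkdir -p pics
python3 - <<'E'
from bench import r
import cv2,pickle
for n in("scene","top"):
    c=r.read_camera(n); cv2.imwrite(f"pics/{n}0.png",c["pixels"][:,:,::-1]); pickle.dump(c,open(n+".pkl","wb"))
    print(n,c["intrinsics"],c["xyz"],c["rotation"])
s=r.get_state(); print(s)
E
```

```text
scene [[434.77398522   0.         314.97955741]
 [  0.         434.77398522 240.52886583]
 [  0.           0.           1.        ]] [0.21084064 0.68915611 0.46574206] [-0.53469824  2.40896151 -1.48857316]
top [[532.0361833    0.         317.89939653]
 [  0.         532.0361833  248.96063102]
 [  0.           0.           1.        ]] [0.32124659 0.02429803 1.17006803] [-2.07878256  2.14639118 -0.22765123]
{'time_s': 0.1, 'joint_pos': array([ 1.04122072,  0.62924183,  0.03847544,  1.51823653, -0.02697815,
        0.99629579, -0.0200071 ]), 'joint_vel': array([ 0.00014688, -0.00377261,  0.00032375, -0.00111362,  0.00039129,
       -0.00192016, -0.00106292]), 'tau': array([ 2.54335580e-03, -5.50795162e+01,  1.14729546e+00, -1.87117767e+01,
       -5.21663879e-02,  1.92713522e-02,  4.68145254e-05]), 'eef_pos': array([ 0.29048697, -0.58077824,  0.1782644 ]), 'eef_rot': array([-3.05594990e+00, -7.21587228e-01,  6.78595484e-04]), 'wrist_force': array([-0.08763197,  0.14466234,  0.66033184]), 'torque': array([ 0.0103049 ,  0.03798454, -0.01241654]), 'gripper_force': 0.0, 'finger_gap': 0.09403472076285886}
```

View pics/scene0.png

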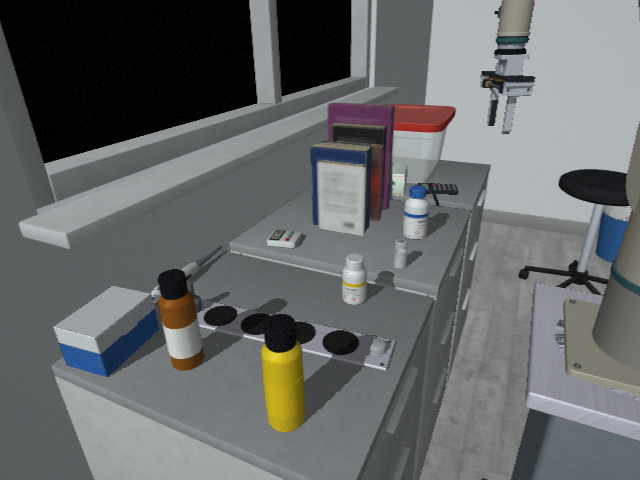

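View pics/top0.png

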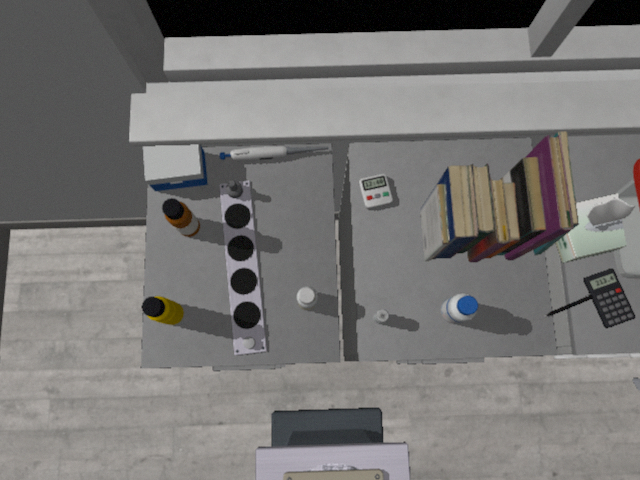

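The scene shows the amber bottle at (180,320), the yellow look-alike at (283,375), the small bottle at (354,280), the vial at (401,253), the white bottle at (416,212), the key at about (195,300) and the spare cap at (380,347). In the top view, the key is at the far strip end (235,188) and the spare cap at the near end (250,343). So the amber bottle goes on mark_4 (237,216) and the vial on mark_1 (246,315).

Next I'll check close crops and triangulate.

Run:
```python
import cv2
t=cv2.imread("pics/top0.png"); s=cv2.imread("pics/scene0.png")
cv2.imwrite("pics/c1.png",cv2.resize(t[165:365,140:340],(800,800),interpolation=cv2.INTER_CUBIC)[:, :][0:800])
a=cv2.resize(t[170:360,135:335],None,fx=3,fy=3,interpolation=cv2.INTER_CUBIC)
cv2.imwrite("pics/c1.png",a)
b=cv2.resize(t[280:335,290:490],None,fx=4,fy=4,interpolation=cv2.INTER_CUBIC)
c=cv2.resize(s[175:310,335:435],None,fx=4,fy=4,interpolation=cv2.INTER_CUBIC)[:, :]
cv2.imwrite("pics/c2.png",b)
cv2.imwrite("pics/c3.png",c)
cv2.imwrite("pics/c4.png",cv2.resize(s[260:380,150:410],None,fx=3,fy=3,interpolation=cv2.INTER_CUBIC))
```

```text
(no output)
```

View pics/c1.png

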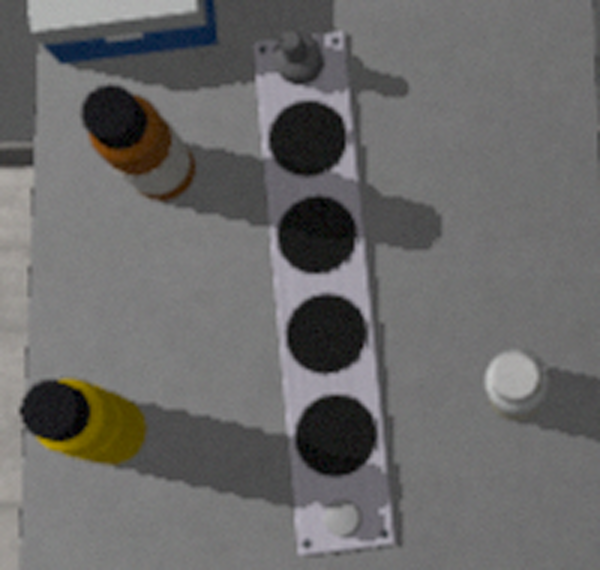

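View pics/c2.png

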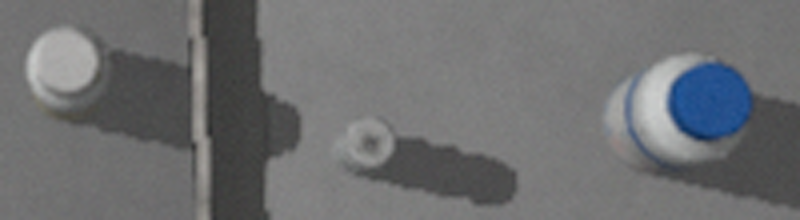

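View pics/c3.png

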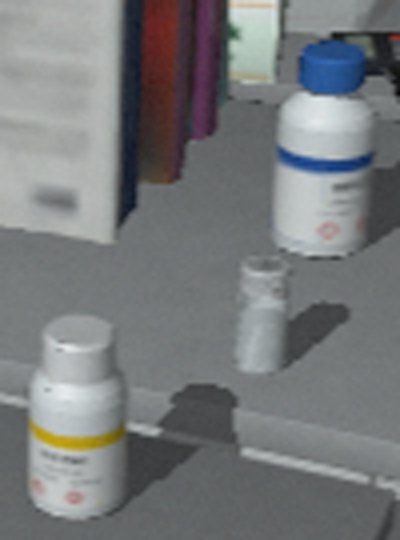

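View pics/c4.png

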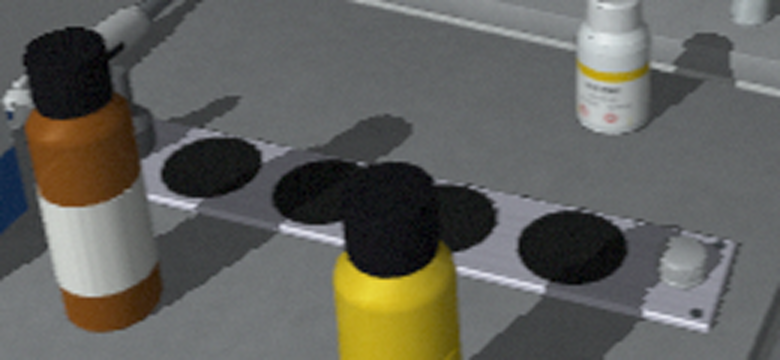

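Crop c1 shows the discs at (308,137), (317,234), (326,333) and (336,434). The amber cap is at (112,115) and the yellow one at (53,410). The second cabinet (vial and white bottle) looks raised, so I'll triangulate the cap tops.

```bash
cat > h.py <<'E'
import numpy as np,pickle,cv2
from scipy.spatial.transform import Rotation as R
T=pickle.load(open("top.pkl","rb"));S=pickle.load(open("scene.pkl","rb"))
def rot(c):
    q=np.array(c["rotation"]); return q if q.shape==(3,3) else R.from_rotvec(q).as_matrix()
def ray(c,p): 
    d=rot(c)@np.linalg.inv(c["intrinsics"])@[p[0],p[1],1]; return np.array(c["xyz"]),d/np.linalg.norm(d)
def plane(c,p,z): o,d=ray(c,p); return o+d*(z-o[2])/d[2]
def tri(pt,ps):
    A=0;b=0
    for o,d in(ray(T,pt),ray(S,ps)):
        M=np.eye(3)-np.outer(d,d);A=A+M;b=b+M@o
    x=np.linalg.solve(A,b)
    o,d=ray(T,pt);o2,d2=ray(S,ps)
    return x,abs(np.dot(o-o2,np.cross(d,d2))/np.linalg.norm(np.cross(d,d2)))
def proj(c,X): 
    q=rot(c).T@(np.array(X)-c["xyz"]); q=c["intrinsics"]@q; return q[:2]/q[2]
E
python3 - <<'E'
from h import *
np.set_printoptions(precision=4,suppress=True)
C=lambda x,y,o,f:((x+.5)/f-.5+o[0],(y+.5)/f-.5+o[1])
c1=lambda x,y:C(x,y,(135,170),3);c2=lambda x,y:C(x,y,(290,280),4);c3=lambda x,y:C(x,y,(335,175),4);c4=lambda x,y:C(x,y,(150,260),3)
for n,a,b in[("amber",c1(112,115),c4(66,43)),("small",c1(515,375),c3(80,329)),("vial",c2(371,141),c3(266,265)),("white",c2(712,99),c3(334,53)),("yellow",c1(53,410),c4(390,180)),("d4",c1(308,137),c4(212,167)),("d1",c1(336,434),c4(572,247)),("key",c1(292,44),c4(120,75)),("cap",c1(340,517),c4(686,247))]:print(n,*tri(a,b))
P=[plane(T,c1(*p),.008)[:2] for p in[(308,137),(317,234),(326,333),(336,434)]]
print(np.array(P),np.linalg.norm(np.diff(P,axis=0),axis=1))
from bench import r; print(R.from_rotvec(r.get_state()["eef_rot"]).as_matrix())
# back edge books for ref
E
```

```text
amber [0.6311 0.3033 0.1562] 0.004233000149369497
small [0.457  0.0421 0.0914] 0.0007883229060700809
vial [ 0.4138 -0.1141  0.0607] 0.0011110693573982732
white [ 0.4236 -0.2755  0.1228] 0.0005626289728079772
yellow [0.4369 0.3349 0.1572] 0.0030860148240601007
d4 [0.6529 0.1948 0.0069] 0.0006389811648354847
d1 [0.4288 0.1745 0.0069] 0.0008327041139030827
key [0.7089 0.1988 0.0595] 0.0010522979371115496
cap [0.3678 0.1696 0.0238] 0.0007868344575671873
[[0.6523 0.1944]
 [0.5772 0.1878]
 [0.5025 0.1813]
 [0.4283 0.1743]] [0.0754 0.075  0.0746]
[[ 0.8944  0.4473 -0.0008]
 [ 0.4473 -0.8944  0.0015]
 [-0.0001 -0.0017 -1.    ]]
```

The four containers all stand at z≈0. I'll check with a model overlay (top and foot circles).

```bash
cat > ov.py <<'E'
from h import *
def draw(c,objs,boxes,fx):
    im=c["pixels"][:,:,::-1].copy(); out=[]
    for (x0,y0,x1,y1) in boxes:
        w=cv2.resize(im[y0:y1,x0:x1],None,fx=fx,fy=fx,interpolation=cv2.INTER_CUBIC)
        for x,y,z,rr in objs:
            a=np.linspace(0,2*np.pi,60)
            p=np.array([proj(c,(x+rr*np.cos(t),y+rr*np.sin(t),z)) for t in a])
            p=(p+.5-[x0,y0])*fx-.5
            cv2.polylines(w,[p.astype(np.int32)],True,(0,255,0),1)
        out.append(w)
    return out
E
python3 - <<'E'
from ov import *
C1=lambda x,y:((x+.5)/3-.5+135,(y+.5)/3-.5+170)
C2=lambda x,y:((x+.5)/4-.5+290,(y+.5)/4-.5+280)
P={n:plane(T,p,z) for n,p,z in[("amber",C1(113,116),.155),("small",C1(515,375),.09),("vial",C2(371,141),.061),("white",C2(712,99),.123)]}
print({k:v.round(4) for k,v in P.items()})
D={"amber":(.155,.019,.025),"small":(.09,.0165,.0225),"vial":(.061,.013,.0135),"white":(.123,.0185,.0285)}
o=[]
for k,(h,a,b) in D.items(): o+=[(*P[k][:2],h,a),(*P[k][:2],0,b)]
m=np.array([.54025,.18445]);d=np.array([.9960,.0893])
o+=[(*(m+d*.075*k),.008,.03) for k in(-1.5,-.5,.5,1.5)]
t=draw(T,o,[(155,190,275,335),(290,280,490,335)],4)
s=draw(S,o,[(150,260,350,375),(335,175,435,310)],4)
W=np.zeros((600,800,3),np.uint8)
def put(i,f,y,x):
    i=cv2.resize(i,None,fx=f,fy=f,interpolation=cv2.INTER_AREA);W[y:y+i.shape[0],x:x+i.shape[1]]=i[:600-y,:800-x]
put(t[0],.62,0,0);put(t[1],.62,0,300);put(s[0],.6,365,0);put(s[1],.8,160,480)
cv2.imwrite("pics/ov1.png",W)
E
```

```text
{'amber': array([0.6289, 0.3017, 0.155 ]), 'small': array([0.4568, 0.042 , 0.09  ]), 'vial': array([ 0.4133, -0.1142,  0.061 ]), 'white': array([ 0.4233, -0.2755,  0.123 ])}
```

View pics/ov1.png

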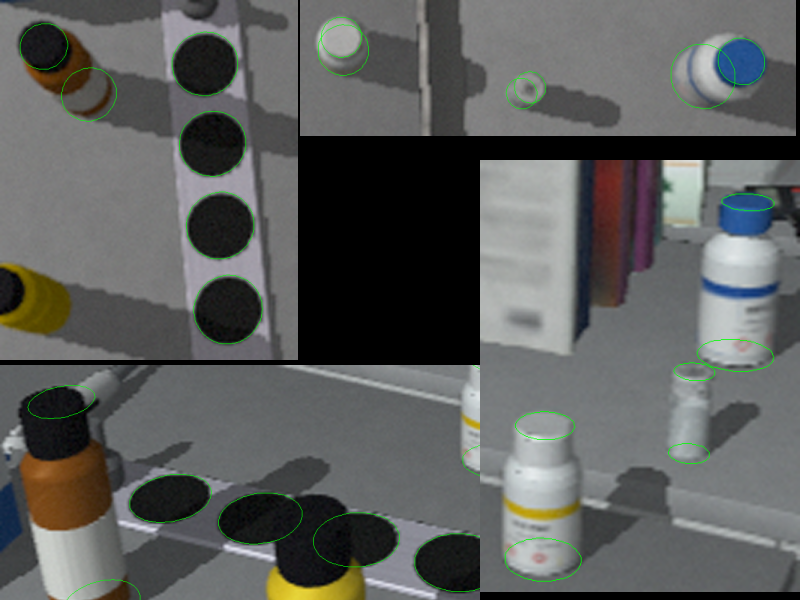

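The overlay fits the discs, small bottle, vial and white bottle. The amber rings sit about 2 px off, so I'll use about (0.631, 0.304) for it and refine later. First I'll align the tool with the world axes and move above the white bottle.

Call:
send_rows:
  steps:
    - [1,0,0,0,0.12]
    - [1,0,0,0,0.12]
    - [1,0,0,0,0.12]
    - [1,0,0,0,0.104]
    - [1,0.0133,-0.0305,0,0]
    - [1,0.0133,-0.0305,0,0]
    - [1,0.0133,-0.0305,0,0]
    - [1,0.0133,-0.0305,0,0]
    - [1,0.0133,-0.0305,0,0]
    - [1,0.0133,-0.0305,0,0]
    - [1,0.0133,-0.0305,0,0]
    - [1,0.0133,-0.0305,0,0]
    - [1,0.0133,-0.0305,0,0]
    - [1,0.0133,-0.0305,0,0]
    - [1,0,0,0,0]
    - [1,0,0,0,0]

```text
time_s: 1.7
eef_pos: [0.424, -0.2759, 0.179]
eef_rot: [3.141, 0.003, -0.001]
wrist_force: [-0.0, -0.6, 1.2]
finger_gap: 0.094
gripper_force: 0.0
```

Call:
send_rows:
  steps:
    - [1,0,0,0.016,0]
    - [1,0,0,0.016,0]
    - [1,0,0,0.016,0]
    - [1,0,0,0.016,0]
    - [1,0,0,0.016,0]
    - [1,0,0,0.016,0]
    - [1,0,0,0.016,0]
    - [1,0,0,0.016,0]
    - [1,0,0,0,0]
    - [0.2,0,0,0,0]
    - [0,0,0,0,0]
    - [-1,0,0,0,0]
    - [-1,0,0,0,0]
    - [-1,0,0,0,0]
    - [-1,0,0,0,0]
    - [-1,0,0,0,0]

```text
time_s: 3.3
eef_pos: [0.4242, -0.2766, 0.0514]
eef_rot: [3.141, -0.0, 0.001]
wrist_force: [0.3, -0.3, 4.2]
finger_gap: 0.0561
gripper_force: 30.0
```

Call:
send_rows:
  steps:
    - [-1,0,0,-0.01,0]
    - [-1,0,0,-0.02,0]
    - [-1,0,0,-0.02,0]
    - [-1,0,0,-0.02,0]
    - [-1,0,0,-0.02,0]
    - [-1,0,0,-0.02,0]
    - [-1,0,0,-0.01,0]
    - [-1,0,-0.015,0,0]
    - [-1,0,-0.025,0,0]
    - [-1,0,-0.03,0,0]
    - [-1,0,-0.03,0,0]
    - [-1,0,-0.03,0,0]
    - [-1,0,-0.03,0,0]
    - [-1,0,-0.03,0,0]
    - [-1,0,-0.03,0,0]
    - [-1,0,-0.02,0,0]

```text
time_s: 4.9
eef_pos: [0.422, -0.0329, 0.1701]
eef_rot: [-3.14, -0.005, 0.005]
wrist_force: [-0.0, 0.4, -1.9]
finger_gap: 0.0565
gripper_force: 30.0
```

Call:
send_rows:
  steps:
    - [-1,0.0192,-0.028,0,0]
    - [-1,0.0192,-0.028,0,0]
    - [-1,0.0192,-0.028,0,0]
    - [-1,0.0192,-0.028,0,0]
    - [-1,0.0192,-0.028,0,0]
    - [-1,0.0192,-0.028,0,0]
    - [-1,0.0192,-0.028,0,0]
    - [-1,0.01,-0.014,0,0]
    - [-1,0.0092,-0.014,0,0]
    - [-1,0,0,0,0]
    - [-1,0,0,0,0]
    - [-1,0,0,0,0]

```text
time_s: 6.1
eef_pos: [0.5763, 0.1864, 0.1705]
eef_rot: [3.14, -0.002, -0.003]
wrist_force: [0.5, 0.1, -1.7]
finger_gap: 0.0563
gripper_force: 30.0
```

Call:
send_rows:
  steps:
    - [-1,0.002,-0.0014,0.02,0]
    - [-1,0,0,0.02,0]
    - [-1,0,0,0.02,0]
    - [-1,0,0,0.02,0]
    - [-1,0,0,0.015,0]
    - [-1,0,0,0.007,0]
    - [-1,0,0,0.004,0]
    - [-1,0,0,0.001,0]
    - [-1,0,0,0.001,0]
    - [-1,0,0,0.001,0]
    - [-1,0,0,0,0]
    - [-1,0,0,0,0]

```text
time_s: 7.3
eef_pos: [0.5798, 0.1891, 0.0624]
eef_rot: [-3.141, 0.0, -0.001]
wrist_force: [-0.5, -0.2, -2.7]
finger_gap: 0.0563
gripper_force: 30.0
```

Call:
send_rows:
  steps:
    - [-1,-0.0008,0.0008,0.001,0]
    - [-1,0,0,0.001,0]
    - [-1,0,0,0.001,0]
    - [-1,0,0,0,0]
    - [-1,0,0,0,0]

```text
time_s: 7.8
eef_pos: [0.5789, 0.1881, 0.0595]
eef_rot: [3.142, -0.001, 0.0]
wrist_force: [-2.4, -1.0, 4.5]
finger_gap: 0.0565
gripper_force: 30.0
```

Contact shows at about 4.5 N. I'll release, rise, and go on towards the vial.

Call:
send_rows:
  steps:
    - [-0.1,0,0,0,0]
    - [0.3,0,0,0,0]
    - [1,0,0,0,0]
    - [1,0,0,0,0]
    - [1,0,0,0,0]
    - [1,0,0,-0.01,0]
    - [1,0,0,-0.025,0]
    - [1,0,0,-0.03,0]
    - [1,0,0,-0.03,0]
    - [1,0,0,-0.02,0]
    - [1,-0.0165,0.03,0,0]
    - [1,-0.0165,0.03,0,0]
    - [1,-0.0165,0.03,0,0]
    - [1,-0.0165,0.03,0,0]
    - [1,-0.0165,0.03,0,0]
    - [1,-0.0165,0.03,0,0]
    - [1,-0.0165,0.03,0,0]
    - [1,-0.0165,0.03,0,0]
    - [1,-0.0165,0.03,0,0]
    - [1,-0.0165,0.031,0,0]

```text
time_s: 9.8
eef_pos: [0.4133, -0.1138, 0.1749]
eef_rot: [3.141, 0.0, 0.002]
wrist_force: [-0.5, -1.7, 0.7]
finger_gap: 0.0939
gripper_force: 0.0
```

Call:
send_rows:
  steps:
    - [1,0,0,0.02,0]
    - [1,0,0,0.02,0]
    - [1,0,0,0.02,0]
    - [1,0,0,0.01,0]
    - [1,0,0,0,0]
    - [1,0,0,0,0]

```text
time_s: 10.4
eef_pos: [0.4142, -0.1129, 0.1046]
eef_rot: [3.141, -0.0, 0.001]
wrist_force: [-0.6, 0.6, -0.2]
finger_gap: 0.0937
gripper_force: 0.0
```

Run:
```python
from bench import r
import pickle,cv2
for n in("scene","top"):
    c=r.read_camera(n); pickle.dump(c,open(n+"1.pkl","wb"))
    cv2.imwrite(f"pics/{n}1.png",c["pixels"][:,:,::-1])
from ov import *
t=draw(pickle.load(open("top1.pkl","rb")),[(.5776,.1878,.131,.0185),(.5776,.1878,.008,.0285)],[(155,180,285,330)],4)[0]
s=draw(pickle.load(open("scene1.pkl","rb")),[(.5776,.1878,.131,.0185),(.5776,.1878,.008,.0285),(.4133,-.1142,.061,.013)],[(150,230,250,380),(250,230,430,380)],4)
W=np.zeros((600,800,3),np.uint8);W[:600,:400]=t[:600,:400]
a=draw(pickle.load(open("scene1.pkl","rb")),[(.5776,.1878,.131,.0185),(.5776,.1878,.008,.0285),(.4133,-.1142,.061,.013)],[(215,190,415,390)],2)[0]
W[:400,400:]=a; cv2.imwrite("pics/ov2.png",W)
```

```text
(no output)
```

View pics/ov2.png

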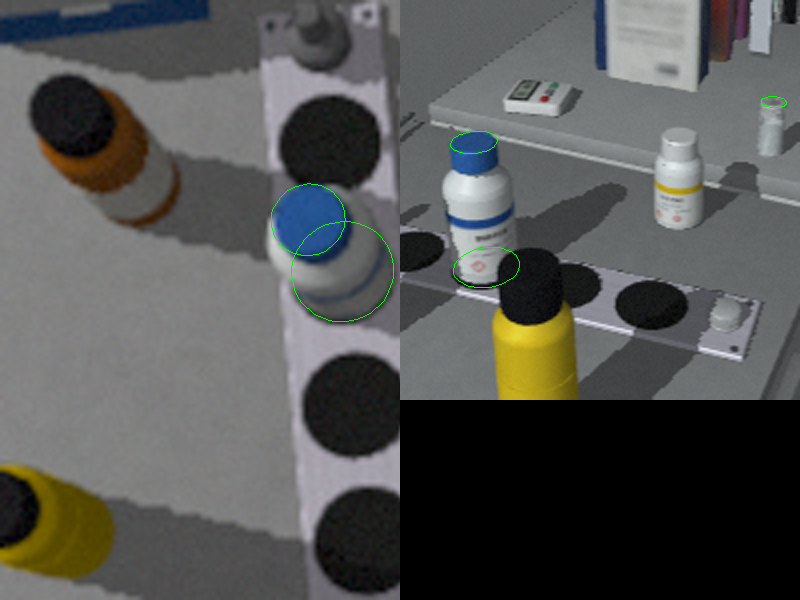

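The overlay shows the white bottle upright on the third disc: its cap and foot match the model rings at crop (308,219) and (342,272), within about 1 mm. A finger shows just above the vial. Next is the vial.

Call:
send_rows:
  steps:
    - [1,-0.0008,0.001,0.02,0]
    - [1,0,0,0.02,0]
    - [1,0,0,0.02,0]
    - [1,0,0,0.02,0]
    - [1,0,0,0.01,0]
    - [1,0,0,0,0]
    - [0.2,0,0,0,0]
    - [-0.2,0,0,0,0]
    - [-0.35,0,0,0,0]
    - [-1,0,0,0,0]
    - [-1,0,0,0,0]
    - [-1,0,0,0,0]
    - [-1,0,0,0,0]
    - [-1,0,0,0,0]

```text
time_s: 11.9
eef_pos: [0.4129, -0.1138, 0.0141]
eef_rot: [-3.142, 0.0, 0.0]
wrist_force: [0.3, 0.4, -0.2]
finger_gap: 0.0334
gripper_force: 0.0
```

Call:
send_rows:
  steps:
    - [-1,0,0,0,0]
    - [-1,0,0,0,0]
    - [-1,0,0,0,0]
    - [-1,0,0,0,0]

```text
time_s: 12.3
eef_pos: [0.4129, -0.1137, 0.0141]
eef_rot: [-3.142, 0.0, 0.0]
wrist_force: [0.6, -0.3, -0.5]
finger_gap: 0.0262
gripper_force: 30.0
```

Call:
send_rows:
  steps:
    - [-1,0,0,-0.01,0]
    - [-1,0,0,-0.02,0]
    - [-1,0,0,-0.03,0]
    - [-1,0,0,-0.03,0]
    - [-1,0,0,-0.03,0]
    - [-1,0,-0.012,0,0]
    - [-1,0,-0.024,0,0]
    - [-1,0,-0.03,0,0]
    - [-1,0,-0.03,0,0]
    - [-1,0,-0.03,0,0]
    - [-1,0,-0.03,0,0]
    - [-1,0,-0.03,0,0]
    - [-1,0.003,-0.03,0,0]
    - [-1,0.004,-0.03,0,0]
    - [-1,0.004,-0.024,0,0]
    - [-1,0.004,-0.018,0,0]
    - [-1,0,0,0,0]
    - [-1,0,0,0,0]
    - [-1,0,0,0,0]

```text
time_s: 14.2
eef_pos: [0.4273, 0.1729, 0.1339]
eef_rot: [3.141, -0.003, -0.002]
wrist_force: [-0.2, -0.1, 0.4]
finger_gap: 0.026
gripper_force: 30.0
```

Call:
send_rows:
  steps:
    - [-1,0.0003,-0.0008,0.02,0]
    - [-1,0,0,0.025,0]
    - [-1,0,0,0.025,0]
    - [-1,0,0,0.02,0]
    - [-1,0,0,0.01,0]
    - [-1,0,0,0.005,0]
    - [-1,0,0,0.002,0]
    - [-1,0,0,0,0]
    - [-1,0,0,0,0]
    - [-1,0,0,0,0]

```text
time_s: 15.2
eef_pos: [0.4288, 0.1753, 0.0277]
eef_rot: [-3.141, 0.0, -0.002]
wrist_force: [-0.4, 0.5, -1.0]
finger_gap: 0.0261
gripper_force: 30.0
```

Call:
send_rows:
  steps:
    - [-1,-0.0008,0.0008,0.002,0]
    - [-1,0,0,0.001,0]
    - [-1,0,0,0.001,0]
    - [-1,0,0,0.001,0]
    - [-1,0,0,0.0005,0]
    - [-1,0,0,0,0]
    - [-1,0,0,0,0]

```text
time_s: 15.9
eef_pos: [0.4276, 0.1742, 0.022]
eef_rot: [-3.141, 0.001, -0.0]
wrist_force: [-1.7, -1.1, 5.5]
finger_gap: 0.0259
gripper_force: 30.0
```

Call:
send_rows:
  steps:
    - [-0.4,0,0,0,0]
    - [-0.2,0,0,0,0]
    - [1,0,0,0,0]
    - [1,0,0,0,0]
    - [1,0,0,0,0]
    - [1,0,0,0,0]
    - [1,0,0,-0.01,0]
    - [1,0,0,-0.02,0]
    - [1,0,0,-0.03,0]
    - [1,0,0,-0.03,0]
    - [1,0,0,-0.03,0]
    - [1,0.003,0.0132,0,0]
    - [1,0.006,0.027,0,0]
    - [1,0.006,0.027,0,0]
    - [1,0.006,0.027,0,0]
    - [1,0.006,0.027,0,0]
    - [1,0.002,0.011,0,0]
    - [1,0,0,0,0]
    - [1,0,0,0,0]

```text
time_s: 17.8
eef_pos: [0.456, 0.0429, 0.1414]
eef_rot: [-3.141, -0.0, 0.001]
wrist_force: [0.4, 1.8, 0.3]
finger_gap: 0.0941
gripper_force: 0.0
```

Call:
send_rows:
  steps:
    - [1,0,0,0.02,0]
    - [1,0,0,0.025,0]
    - [1,0,0,0.025,0]
    - [1,0,0,0.025,0]
    - [1,0,0,0.015,0]
    - [1,0,0,0,0]
    - [0.2,0,0,0,0]
    - [0.05,0,0,0,0]
    - [-1,0,0,0,0]
    - [-1,0,0,0,0]
    - [-1,0,0,0,0]
    - [-1,0,0,0,0]
    - [-1,0,0,0,0]
    - [-1,0,0,0,0]

```text
time_s: 19.2
eef_pos: [0.4566, 0.042, 0.0317]
eef_rot: [-3.142, 0.001, -0.0]
wrist_force: [-0.4, 0.1, 2.0]
finger_gap: 0.0441
gripper_force: 30.0
```

Call:
send_rows:
  steps:
    - [-1,0,0,-0.01,0]
    - [-1,0,0,-0.02,0]
    - [-1,0,0,-0.03,0]
    - [-1,0,0,-0.03,0]
    - [-1,0,0,-0.03,0]
    - [-1,0.004,-0.012,0,0]
    - [-1,0.009,-0.027,0,0]
    - [-1,0.009,-0.027,0,0]
    - [-1,0.009,-0.027,0,0]
    - [-1,0.009,-0.027,0,0]
    - [-1,0.0063,-0.019,0,0]
    - [-1,0,0,0,0]
    - [-1,0,0,0,0]
    - [-1,0,0,0,0]

```text
time_s: 20.6
eef_pos: [0.502, 0.1794, 0.1512]
eef_rot: [3.14, -0.003, -0.002]
wrist_force: [0.3, 0.2, -0.2]
finger_gap: 0.044
gripper_force: 30.0
```

Call:
send_rows:
  steps:
    - [-1,0,0,0.02,0]
    - [-1,0,0,0.025,0]
    - [-1,0,0,0.025,0]
    - [-1,0,0,0.02,0]
    - [-1,0,0,0.01,0]
    - [-1,0,0,0.005,0]
    - [-1,0,0,0.002,0]
    - [-1,0,0,0,0]
    - [-1,0,0,0,0]
    - [-1,0,0,0,0]

```text
time_s: 21.6
eef_pos: [0.5033, 0.1812, 0.0453]
eef_rot: [-3.141, 0.0, -0.002]
wrist_force: [0.0, 0.1, -0.9]
finger_gap: 0.0438
gripper_force: 30.0
```

Call:
send_rows:
  steps:
    - [-1,-0.0004,0,0.002,0]
    - [-1,0,0,0.001,0]
    - [-1,0,0,0.001,0]
    - [-1,0,0,0.001,0]
    - [-1,0,0,0.0005,0]
    - [-1,0,0,0,0]
    - [-1,0,0,0,0]

```text
time_s: 22.3
eef_pos: [0.5025, 0.1811, 0.0397]
eef_rot: [-3.141, 0.0, -0.0]
wrist_force: [-0.9, 0.0, 4.6]
finger_gap: 0.0443
gripper_force: 30.0
```

Call:
send_rows:
  steps:
    - [-0.2,0,0,0,0]
    - [0.1,0,0,0,0]
    - [1,0,0,0,0]
    - [1,0,0,0,0]
    - [1,0,0,0,0]
    - [1,0,0,-0.01,0]
    - [1,0,0,-0.03,0]
    - [1,0,0,-0.04,0]
    - [1,0,0,-0.04,0]
    - [1,0,0,-0.04,0]
    - [1,0.014,-0.013,0,0]
    - [1,0.025,-0.024,0,0]
    - [1,0.025,-0.024,0,0]
    - [1,0.025,-0.024,0,0]
    - [1,0.025,-0.024,0,0]
    - [1,0.015,-0.014,0,0]
    - [1,0,0,0,0]
    - [1,0,0,0,0]

```text
time_s: 24.1
eef_pos: [0.6308, 0.3033, 0.199]
eef_rot: [3.141, -0.0, -0.001]
wrist_force: [-0.7, -0.4, -0.5]
finger_gap: 0.094
gripper_force: 0.0
```

Run:
```python
from bench import r
from ov import *
c=r.read_camera("scene")
p=(.631,.304)
o=[(*p,.155,.019),(*p,0,.025),(.5029,.1811,.098,.0165),(.4282,.1744,.069,.013),(.4282,.1744,.008,.0135),(.5029,.1811,.008,.0225)]
W=np.zeros((600,800,3),np.uint8)
a=draw(S,o[:2],[(150,255,250,380)],4)[0]
b=draw(T,o[:2],[(155,190,255,245)],4)[0]
d=draw(c,o,[(150,230,390,400)],2)[0]
W[:500,:400]=a; W[:220,400:]=b; W[230:570,400:]=d[:340,80:480]
cv2.imwrite("pics/ov3.png",W)
```

```text
(no output)
```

View pics/ov3.png

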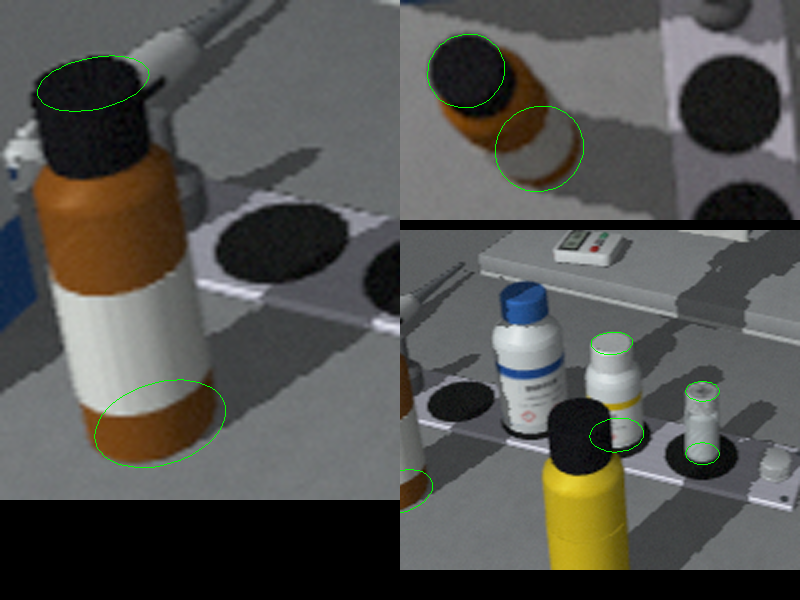

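The small bottle and the vial match their rings on discs 2 and 1. The amber rings fit in the top view and are about 2 px off in the scene view, so the true spot is nearer (0.6315, 0.305). I'll grasp there.

Call:
send_rows:
  steps:
    - [1,0.0005,-0.001,0.02,0]
    - [1,0,0,0.025,0]
    - [1,0,0,0.025,0]
    - [1,0,0,0.025,0]
    - [1,0,0,0.02,0]
    - [1,0,0,0.008,0]
    - [1,0,0,0,0]
    - [0.3,0,0,0,0]
    - [0.15,0,0,0,0]
    - [0.1,0,0,0,0]
    - [-1,0,0,0,0]
    - [-1,0,0,0,0]
    - [-1,0,0,0,0]
    - [-1,0,0,0,0]
    - [-1,0,0,0,0]

```text
time_s: 25.65
eef_pos: [0.632, 0.3051, 0.0762]
eef_rot: [-3.141, 0.0, -0.0]
wrist_force: [-0.4, -0.4, 1.1]
finger_gap: 0.0492
gripper_force: 30.0
```

Call:
send_rows:
  steps:
    - [-1,0,0,-0.01,0]
    - [-1,0,0,-0.02,0]
    - [-1,0,0,-0.02,0]
    - [-1,0.002,0.01,0,0]
    - [-1,0.004,0.02,0,0]
    - [-1,0.004,0.02,0,0]
    - [-1,0.004,0.02,0,0]
    - [-1,0.004,0.02,0,0]
    - [-1,0.002,0.0135,0,0]
    - [-1,0.001,0.007,0,0]
    - [-1,0,0,0,0]
    - [-1,0,0,0,0]
    - [-1,0,0,0.02,0]
    - [-1,0,0,0.01,0]
    - [-1,0,0,0.005,0]
    - [-1,0,0,0.002,0]
    - [-1,0,0,0,0]
    - [-1,0,0,0,0]

```text
time_s: 27.45
eef_pos: [0.6533, 0.1947, 0.0897]
eef_rot: [-3.141, 0.0, -0.002]
wrist_force: [0.5, 1.1, -1.1]
finger_gap: 0.0492
gripper_force: 30.0
```

Call:
send_rows:
  steps:
    - [-1,-0.0003,0,0.002,0]
    - [-1,0,0,0.001,0]
    - [-1,0,0,0.001,0]
    - [-1,0,0,0.001,0]
    - [-1,0,0,0.0005,0]
    - [-1,0,0,0,0]
    - [-1,0,0,0,0]

```text
time_s: 28.15
eef_pos: [0.653, 0.1945, 0.0842]
eef_rot: [-3.141, 0.0, -0.002]
wrist_force: [-0.8, -0.7, 4.1]
finger_gap: 0.0486
gripper_force: 30.0
```

Call:
send_rows:
  steps:
    - [-0.1,0,0,0,0]
    - [0.2,0,0,0,0]
    - [1,0,0,0,0]
    - [1,0,0,0,0]
    - [1,0,0,0,0]
    - [1,0,0,-0.01,0]
    - [1,0,0,-0.03,0]
    - [1,0,0,-0.04,0]
    - [1,0,0,-0.04,0]
    - [1,0,0,-0.03,0]
    - [1,-0.015,0.02,0,0]
    - [1,-0.03,0.04,0,0]
    - [1,-0.03,0.04,0,0]
    - [1,-0.03,0.04,0,0]
    - [1,-0.03,0.04,0,0]
    - [1,-0.03,0.04,0,0]
    - [1,-0.015,0.03,0,0]
    - [1,0,0,0,0]
    - [1,0,0,0,0]

```text
time_s: 30.05
eef_pos: [0.473, -0.0557, 0.2345]
eef_rot: [-3.141, 0.003, -0.003]
wrist_force: [0.4, 0.2, 0.0]
finger_gap: 0.0941
gripper_force: 0.0
```

Run:
```python
from bench import r
from ov import *
c=r.read_camera("scene");t=r.read_camera("top")
o=[]
for (x,y),h,a,b in[((.6523,.1945),.163,.019,.025),((.5776,.1878),.131,.0185,.0285),((.5029,.1811),.098,.0165,.0225),((.4282,.1744),.069,.013,.0135)]: o+=[(x,y,h,a),(x,y,.008,b)]
W=np.zeros((600,800,3),np.uint8)
W[:600,:400]=draw(t,o,[(190,180,290,365)],4)[0][:600,:400]
W[:600,400:]=draw(c,o,[(180,230,380,430)],3)[0][:600,:400]
cv2.imwrite("pics/ov4.png",W)
```

```text
(no output)
```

View pics/ov4.png

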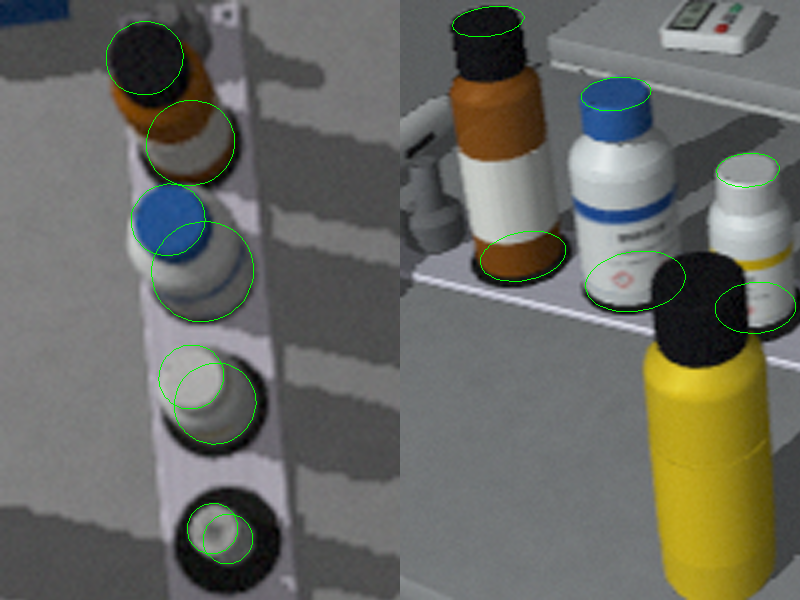

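All four containers stand upright on their discs and match the model rings, the amber one within about 2 mm. The key is in place, the yellow look-alike is untouched, and the gripper is clear.

```bash
python3 -c "
from bench import r
print(r.close_job())"
```

```text
the job is handed in; nothing more can be done
None
```

The job is handed in: amber, white, small bottle and vial stand upright on the discs in height order from key to spare cap, each centred to about 2 mm by my last camera check (which did not show the spare cap), at about 30 s of the 106 s allowed.

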